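Set the pack-thickness gate with its setting block

TASK

Slide the blue setting block along the gate's channel under the stop screw, fully up to the red end stop. Then, with the yellow driver from the wooden stand, turn the brass screw clockwise until its sprung orange nose is pressed in lightly, about 1.5 mm, so that the block just drags. Put the driver back upright in its stand and gently draw the block back out from under the nose against that light drag, leaving it in the channel; keep the fingers off the screw and leave the tape dispenser, the orange spare block and the spanner where they are.

Things in the scene. Friction and masses are not known exactly. Their poses are not given: they have to be found in the camera images.
- gate: Fixed grey gate. Origin on the table below the screw axis; y runs along the channel to the end stop. Base 10 mm thick (top = channel floor), 130 mm (x), y -200 to +52. Channel 32 mm wide, rails 12 mm high. Red end stop: face at y +35, 32 mm above table. Bridge at y -15 to +15: posts at x +-43 to +-57, beam 62 to 78 mm above table, screw through it. Lip 6 mm high closes the channel at y -190.
- stop_screw (a joint): Turn of the brass screw, rad, 0 to 4.2; grows clockwise from above, lowering it 16 mm a turn (2.546 mm per rad). Stays where left (friction 0.1 N m). Free nose end is 30.5 mm above the channel floor at 0: it touches the 25 mm block at 2.16 rad and is pressed in 1.5 mm at 2.75. A red pointer on the head's rim points along gate +y at 0 and turns with it.
- screw_slot (a point): Centre of the floor of the cross slot in the screw head; 96 mm above the table at joint 0, sinking with the screw. The head: a disc 40 mm across, 4 mm thick (top = slot floor), with four posts 8 mm high on it that leave two crossing slots 7 mm wide, 28 mm long, along this point's x and y, which turn with the screw.
- nose_tip: Orange ball tip (12 mm across) of the sprung nose under the screw, on the screw's axis.
- nose (a joint): How far the nose is pressed up into the screw, m: 0 free, 0.005 at its limit; spring 1.5 N per mm. A proper light drag is 0.0005 to 0.0025.
- screw_head: The brass screw head (see point screw_slot). To be turned with the driver only. Its origin is below it, at the gate's origin less the screw's descent.
- block: Loose blue setting block, steel, about 0.6 kg: bar 30 (x) by 120 (y) by 25 mm high, lying in the channel, its y along the gate's y. Origin at the centre of its underside. An upright tab 26 (x) by 10 mm (y) stands on its rear end, centred at y -53 mm, its top 59 mm above the underside (69 above the table): push or pull it low and slowly there, else the block tips.
- block_front (a point): Middle of the block's front face (y +60 mm in the block). At the end stop it is at gate y +35 mm; behind y -6 mm the block is wholly out from under the nose.
- block_tab (a point): Centre of the part of the tab above the bar, 42 mm above the block's underside; tab faces are 5 mm before and behind it along y.
- driver: Loose driver, about 0.14 kg, upright. Origin at the centre of its tip, z up the shaft, x along the blade: 18 mm wide (x), 3 mm thick, 16 mm long. Shaft 9 mm across; black guard 36 mm across from z 55 to 61 mm; yellow square handle 28 x 28 mm from z 61 to 127 mm, faces along x and y.
- driver_handle (a point): Middle of the driver's handle, 94 mm above the tip.
- stand: Fixed wooden stand 80 x 80 x 60 mm, origin under its centre, with one upright round hole 27 mm across and 58 mm deep at its centre; the driver hangs in it with its guard on the stand's top, its tip then 5 mm above the table.
- stand_hole0 (a point): Centre of the mouth of the stand's hole, 60 mm above the table.
- dispenser: Red tape dispenser, 75 x 150 mm, 115 mm high, 1.1 kg; not to be disturbed. Origin at its underside.
- spare_block: Orange spare setting block, 40 mm thick; not needed, leave alone. Origin at its underside.
- spanner: Steel spanner lying on the table; leave alone. Origin at its underside.

How it is judged:
By the outcome, as a careful person would: the job done as asked, in the order asked, and still so for the second after the job is handed in, with the robot touching nothing.
It also fails if it takes over 64 s, if anything falls off the work surface, if the arm or the gripper's body presses on something with over 40 N, if the wrist force passes 120 N, or if a joint passes its speed limit or range.

ROBOT

A 6-joint arm with a two-finger parallel gripper is mounted at the origin on the work surface. World frame = base frame: x ahead of the robot, y to its left, z up, the work surface at z = 0. Lengths are in m, angles in degrees, forces in N, time in s.
With the tool pointing down it reaches from about 0.375 to 0.9 m from the base axis. Payload 3.1 kg.
Tool frame: the origin (TCP) lies at the very end of the fingers, on their centre line; the grasp point (between the pads) lies 19 mm behind it; z points along the fingers, y is the direction in which the jaws open and shut (so a half turn about z gives the same grasp; the last joint's range is limited). The gripper opens to 87 mm and grips with 3 to 60 N. Pads are 19 mm wide; open, the fingers measure 117 mm over their backs; the gripper's body (75 mm by 190 mm) begins 51 mm behind the grasp point.
Start: joints at [-85.227, 30.224, 82.088, -0, 67.689, -10.227], TCP at [0.162, -0.604, 0.223] pointing down, gripper open.
Joint ranges: [-176.69, 176.69], [-43.24, 126.21], [12.49, 139.97], [-82, 262], [0, 151.66], [-163.58, 163.58]. Speed limits (degrees/s): [159.86, 159.86, 180, 180, 180, 180].

INTERFACE

Orientations are given as a 3x3 rotation matrix whose columns are the frame's x, y, z axes.
In Python, from rig import read_state, capture, hand_in gives the robot as it stands. The module is installed in compiled form; this text tells all that it offers.
- The arm moves only by the tool move_arm, never from a script. Its arguments are lists of equal length, an entry for each row: "linear": the shift along the tool's x, y, z in cm, a list of three; "angular": the turn, a rotation vector about the tool's x, y, z in rad, a list of three; "fingers": the gripper command: -1 is fully open, 1 is shut, values between are in proportion. In form: {"linear": [[tx, ty, tz], ...], "angular": [[wx, wy, wz], ...], "fingers": [fingers, ...]}. A call has 1 to 12 rows; each row is the pose to reach, as a shift and turn from the pose measured when the call began, along the tool's axes at that moment; what a row does not reach only later rows make up. A row lasts 1/12 s, in which the tool goes at most 41.7 mm and 7.16 degrees, less where a joint would pass 70% of its speed; a pose out of reach is approached as far as the arm can. A call with a gripper value outside its range is refused whole. The fingers move at their own pace and stop on an object; the grip force is fixed at half the most. Time passes only in rows, so rows that repeat a pose let the fingers close. It gives the time, the measured TCP pose, the force and the opening at its end, in the units of the state.
- read_state(): the state, without advancing time (a new reading comes with each control period).
- capture(name): name is "scene" or "top" or "wrist"; returns a dict with "color" (480x640x3 uint8, red, green, blue), "fx", "fy", "cx", "cy" (pixels), "k1" (the pictures are not rectified: a ray, as slopes to the right and down, at radius r is drawn at 1 + k1 r^2 times it, then the intrinsics apply), "view" (4x4, takes a point from world to camera coordinates); the wrist camera has in their place "hand_eye" (4x4, takes a point from camera to tool coordinates, whose origin is the TCP and whose axes are the flange's). Camera axes: x right, y down, z forward; pixel columns grow to the right and rows downward; lengths in m; the calibration is good to about 2 mm. A picture is of the moment at which its call begins: read the wrist's pose just before it. There is no depth.
- hand_in(): hands the job in, once; it reports no verdict.
The state is a dict: "time_s": time; "joint_positions": joint angles; "qvel": joint speeds; "tau": joint torques, N m; "position": TCP position; "tcp_rot": TCP orientation; "force": force on the tool from outside, world axes, zero at the start; "moment": the same for the moment, N m; "opening": opening from 0.0 (shut) to 1.0 (fully open).
Only numpy, scipy, OpenCV 4.12 (cv2) and the standard library are available. Lean on these libraries where they do the work, as an engineer would, in place of code of your own. Each camera call takes 0.05 s, during which the arm holds its last target. There are 200 camera calls.

## Working session

There is one attempt and no reset: what is moved stays moved. The work goes in short steps, Python scripts to look and compute and a tool call to move; the robot and the scene stay as the last step left them, time stands still between calls to the robot, and variables do not carry over. Pictures are saved under pics/ and viewed, about 8 in all and at most 12, crops included, and the job is handed in when it is done.

Besides the shell and the picture viewer there is one more tool, called after ">>>" as a command line: name --argument value ..., lists and objects as JSON in quotes. move_arm: Moves the arm, as the interface text tells. Its arguments: {"type":"object","properties":{"linear":{"type":"array"},"angular":{"type":"array"},"fingers":{"type":"array"}},"required":["linear","angular","fingers"]}

```bash
mkdir -p pics
cat > h.py <<'E'
import numpy as np, cv2
from rig import read_state, capture, hand_in
def K(c): return np.array([[c['fx'],0,c['cx']],[0,c['fy'],c['cy']],[0,0,1.]])
def T(c,s):
    if 'view' in c: return np.linalg.inv(np.array(c['view']))
    M=np.eye(4); M[:3,:3]=s['tcp_rot']; M[:3,3]=s['position']; return M@np.array(c['hand_eye'])
def save(c,n): cv2.imwrite('pics/'+n+'.png',c['color'][:,:,::-1])
def ray(c,s,u,v):
    d=np.array([(u-c['cx'])/c['fx'],(v-c['cy'])/c['fy']]); x=d.copy()
    for _ in range(20): x=d/(1+c['k1']*(x@x))
    W=T(c,s); return W[:3,3],W[:3,:3]@np.array([x[0],x[1],1])
def at(c,s,u,v,z):
    o,d=ray(c,s,u,v); return o+d*(z-o[2])/d[2]
def proj(c,s,p):
    q=np.linalg.inv(T(c,s))@np.append(p,1); x=q[:2]/q[2]; x=x*(1+c['k1']*(x@x))
    return np.array([x[0]*c['fx']+c['cx'],x[1]*c['fy']+c['cy']])
def tool(p,s=None):
    "world displacement target -> tool shift cm"
    s=s or read_state(); return np.array(s['tcp_rot']).T@(np.array(p)-s['position'])*100
E
python3 - <<'E'
from h import *
import pickle
s=read_state(); print(s)
for n in('scene','top'):
    c=capture(n); save(c,n+'0'); pickle.dump((c,s),open(n+'0.pkl','wb')); print(n,c['k1'],c['fx'],np.round(T(c,s),3).tolist())
c=capture('wrist');print(np.round(c['hand_eye'],3).tolist(),c['fx'])
E
```

```text
{'time_s': 0.0, 'joint_positions': array([-8.52266452e+01,  3.02785158e+01,  8.21565545e+01,  8.40466769e-04,
        6.76889601e+01, -1.02265648e+01]), 'qvel': array([ 0.03269696,  0.00867297, -0.03785406, -0.02710799, -0.07119417,
        0.01756733]), 'tau': array([-8.11930786e-04, -4.40044248e+01, -1.76594871e+01,  6.33489084e-02,
        5.80744981e-02, -1.43511170e-04]), 'position': array([ 0.16173936, -0.60295136,  0.22157553]), 'tcp_rot': array([[ 9.65927668e-01,  2.58812120e-01, -1.66613707e-04],
       [ 2.58811868e-01, -9.65925338e-01,  2.15835889e-03],
       [ 3.97673039e-04, -2.12794018e-03, -9.99997657e-01]]), 'force': array([ 0.16293568,  0.41570251, -0.13711324]), 'moment': array([-0.03059576, -0.01007045, -0.00195149]), 'opening': 0.9990837570031155}
scene -0.12261833529847868 466.84174444121885 [[-0.746, 0.352, -0.565, 1.225], [0.666, 0.396, -0.633, 0.76], [0.001, -0.848, -0.53, 0.725], [0.0, 0.0, 0.0, 1.0]]
top -0.12892824709136555 508.5277642967017 [[0.0, -0.987, 0.162, 0.283], [-1.0, -0.003, -0.018, 0.015], [0.018, -0.162, -0.987, 1.565], [0.0, 0.0, 0.0, 1.0]]
[[0.0, -0.963, -0.269, 0.073], [1.0, 0.001, -0.0, -0.0], [0.0, -0.269, 0.963, -0.162], [0.0, 0.0, 0.0, 1.0]] 343.42520508203506
```

View pics/top0.png

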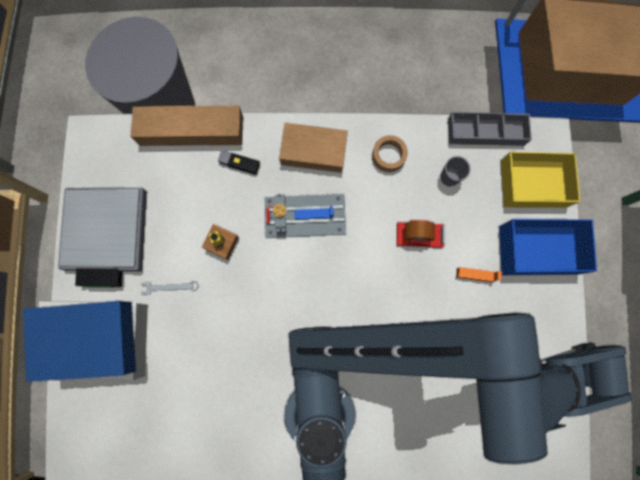

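View pics/scene0.png

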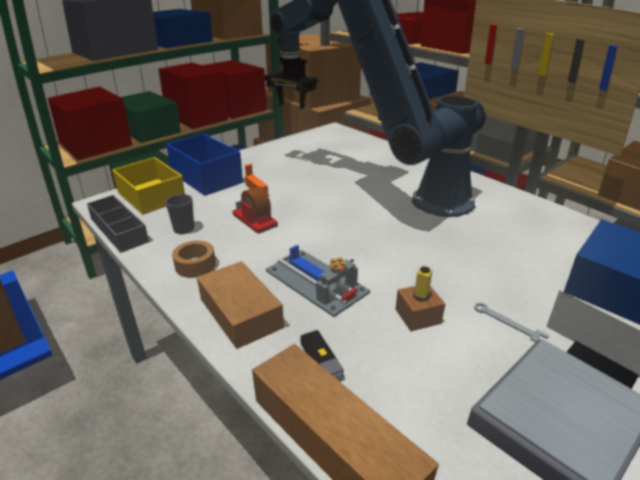

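The top view shows the gate at about (264–346, 194–238): screw near (280,212), red stop at (268,214), block tab at (331,212). The driver and stand are near (218,240), the dispenser near (420,233), the spare block near (478,274) and the spanner near (170,287). The scene view agrees with this layout.

Run:
```python
from h import *
import pickle
c,s=pickle.load(open('top0.pkl','rb'))
for n,u,v,z in [('c1',264,197,.01),('c2',344,194,.01),('c3',346,234,.01),('c4',266,238,.01),('tab',331,212,.069),('screw',280,211,.1),('drv',216,237,.132),('st',209,226,.06),('st',238,236,.06),('st',227,260,.06),('st',203,247,.06),('disp',420,233,.05)]:
    print(n,np.round(at(c,s,u,v,z),3))
print(tool([.55,-.03,.33]))
```

```text
c1 [0.665 0.172 0.01 ]
c2 [ 0.676 -0.08   0.01 ]
c3 [ 0.548 -0.085  0.01 ]
c4 [0.535 0.163 0.01 ]
tab [ 0.605 -0.037  0.069]
screw [0.601 0.115 0.1  ]
drv [0.518 0.295 0.132]
st [0.563 0.331 0.06 ]
st [0.533 0.243 0.06 ]
st [0.46  0.274 0.06 ]
st [0.499 0.347 0.06 ]
disp [ 0.545 -0.309  0.05 ]
[ 52.33877981 -45.33082846 -10.72964959]
```

>>> move_arm --linear '[[58.6,-48.8,-2.9],[58.6,-48.8,-2.9],[58.6,-48.8,-2.9],[58.6,-48.8,-2.9],[58.6,-48.8,-2.9],[58.6,-48.8,-2.9],[58.6,-48.8,-2.9],[58.6,-48.8,-2.9],[58.6,-48.8,-2.9],[58.6,-48.8,-2.9],[58.6,-48.8,-2.9],[58.6,-48.8,-2.9]]' --angular '[[0,0,-1.356],[0,0,-1.356],[0,0,-1.356],[0,0,-1.356],[0,0,-1.356],[0,0,-1.356],[0,0,-1.356],[0,0,-1.356],[0,0,-1.356],[0,0,-1.356],[0,0,-1.356],[0,0,-1.356]]' --fingers '[-1,-1,-1,-1,-1,-1,-1,-1,-1,-1,-1,-1]'

```text
time_s: 1.15
position: [0.4504, -0.1934, 0.2417]
tcp_rot: [[-0.05, 0.999, -0.0], [0.999, 0.05, 0.002], [0.002, -0.0, -1.0]]
force: [0.3, -0.1, 0.1]
opening: 0.994
```

>>> move_arm --linear '[[20.5,16.2,-0.8],[20.5,16.2,-0.8],[20.5,16.2,-0.8],[20.5,16.2,-0.8],[20.5,16.2,-0.8],[20.5,16.2,-0.8],[20.5,16.2,-0.8],[20.5,16.2,-0.8],[20.5,16.2,-0.8]]' --angular '[[0,0,0],[0,0,0],[0,0,0],[0,0,0],[0,0,0],[0,0,0],[0,0,0],[0,0,0],[0,0,0]]' --fingers '[-1,-1,-1,-1,-1,-1,-1,-1,-1]'

```text
time_s: 1.9
position: [0.6013, 0.0199, 0.2494]
tcp_rot: [[-0.052, 0.999, -0.002], [0.999, 0.052, 0.001], [0.001, -0.002, -1.0]]
force: [-0.4, -0.5, -0.0]
opening: 0.999
```

Run:
```python
from h import *
import pickle
s=read_state(); c=capture('wrist'); save(c,'w1'); pickle.dump((c,s),open('w1.pkl','wb')); print(s['position'],s['joint_positions'])
```

```text
[0.60130196 0.01992503 0.24941744] [-8.75752158e+00  2.67960173e+01  8.37267223e+01  4.85983365e-02
  6.96011414e+01 -1.17838587e+01]
```

View pics/w1.png

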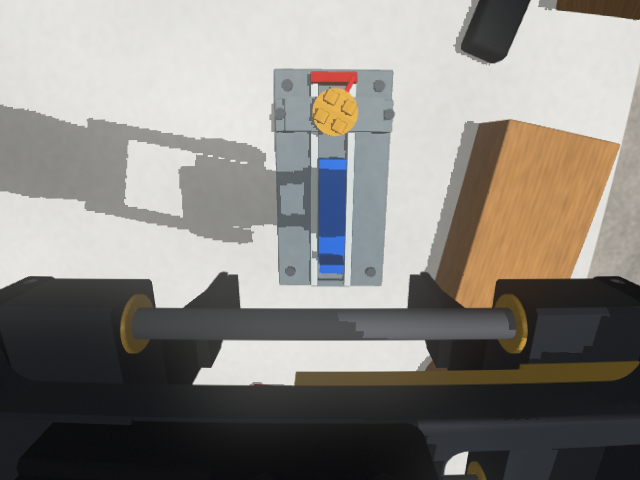

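The wrist view shows the gate at (275–392, 70–285), the head centre at (335,111) and the red pointer toward (352,85), so the screw starts about 33° clockwise rather than at 0. The block front is at about (333,158) and the tab near (332,262).

Run:
```python
from h import *
import pickle
c,s=pickle.load(open('w1.pkl','rb'))
P=lambda u,v,z: at(c,s,u,v,z)
k=[P(275,70,.01),P(392,70,.01),P(382,285,.01),P(280,285,.01)]
print(np.round(k,4)); 
ys=[(k[0]-k[3])[:2],(k[1]-k[2])[:2]]
print([np.linalg.norm(k[i]-k[(i+1)%4]) for i in range(4)],[np.degrees(np.arctan2(-y[0],y[1])) for y in ys])
# posts centres top z
for z in(.1,.096):
  h=P(335,111,z);print('head',h, P(352,85,z)-h)
print('front top',P(333,158,.035))
for v in (237,257,265,272): print(v,P(332,v,.069),P(332,v,.035))
a=cv2.resize(c['color'][60:290,265:400,::-1],None,fx=4.4,fy=2.6,interpolation=cv2.INTER_CUBIC)
b=[cv2.resize(c['color'][75:145,290:380,::-1],None,fx=4.4,fy=4.3,interpolation=cv2.INTER_CUBIC),cv2.resize(c['color'][220:290,290:380,::-1],None,fx=4.4,fy=4.3,interpolation=cv2.INTER_CUBIC)]
cv2.imwrite('pics/crop1.png',np.hstack(b))
```

```text
[[ 0.5402  0.1684  0.01  ]
 [ 0.6663  0.1752  0.01  ]
 [ 0.6794 -0.074   0.01  ]
 [ 0.5508 -0.081   0.01  ]]
[np.float64(0.1262805365764531), np.float64(0.24955289595959798), np.float64(0.12877565131110422), np.float64(0.24959906224946715)] [np.float64(2.4443712083579348), np.float64(3.0171294279338974)]
head [0.60521402 0.12149489 0.1       ] [0.01306237 0.02166483 0.        ]
head [0.60531139 0.12185404 0.096     ] [0.01323007 0.02194297 0.        ]
front top [0.60757271 0.07952529 0.035     ]
237 [0.61043143 0.00115816 0.069     ] [ 0.61170204 -0.00800894  0.035     ]
257 [ 0.61172945 -0.02057276  0.069     ] [ 0.61312889 -0.03189668  0.035     ]
265 [ 0.61226163 -0.0294697   0.069     ] [ 0.61371389 -0.04167666  0.035     ]
272 [ 0.61273365 -0.03735481  0.069     ] [ 0.61423276 -0.05034438  0.035     ]
```

View pics/crop1.png

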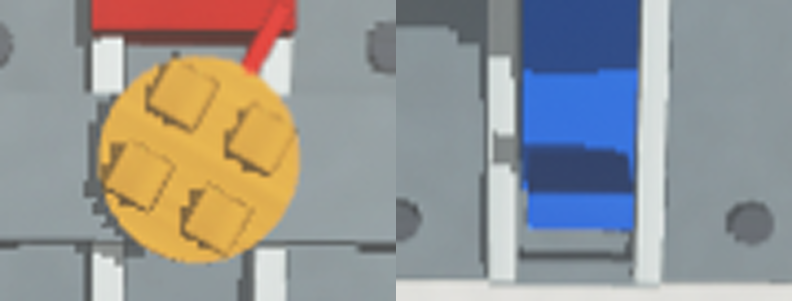

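The crop shows the head disc with its pointer up and to the right. The tab's top face spans rows 264–273 and columns 320–344, which puts the tab centre at about (0.6125, -0.0335). That agrees with the block front less 113 mm, so I go down and grip the tab across x.

>>> move_arm --linear '[[-5.4,0.84,3],[-5.4,0.84,7],[-5.4,0.84,11],[-5.4,0.84,15],[-5.4,0.84,18],[-5.4,0.84,20.5],[-5.4,0.84,21.7],[-5.4,0.84,21.7],[-5.4,0.84,21.7]]' --angular '[[0,0,0.005],[0,0,0.005],[0,0,0.005],[0,0,0.005],[0,0,0.005],[0,0,0.005],[0,0,0.005],[0,0,0.005],[0,0,0.005]]' --fingers '[-1,-1,-1,-1,-1,-1,-1,-1,-1]'

```text
time_s: 2.7
position: [0.6113, -0.0354, 0.0328]
tcp_rot: [[-0.044, 0.999, -0.002], [0.999, 0.044, 0.001], [0.001, -0.002, -1.0]]
force: [0.9, 0.3, -0.4]
opening: 1.0
```

>>> move_arm --linear '[[0,0,0],[0,0,0],[0,0,0],[0,0,0],[0,0,0],[0,0,0],[0,0,0],[0,0,0]]' --angular '[[0,0,0],[0,0,0],[0,0,0],[0,0,0],[0,0,0],[0,0,0],[0,0,0],[0,0,0]]' --fingers '[0.3,0.5,0.6,0.7,1,1,1,1]'

```text
time_s: 3.37
position: [0.6113, -0.0353, 0.0328]
tcp_rot: [[-0.045, 0.999, -0.002], [0.999, 0.045, 0.001], [0.001, -0.002, -1.0]]
force: [-0.3, -0.7, -0.8]
opening: 0.475
```

>>> move_arm --linear '[[0,0,0],[0,0,0],[0,0,0],[0,0,0],[0,0,0],[0,0,0]]' --angular '[[0,0,0],[0,0,0],[0,0,0],[0,0,0],[0,0,0],[0,0,0]]' --fingers '[1,1,1,1,1,1]'

```text
time_s: 3.87
position: [0.6116, -0.0353, 0.0328]
tcp_rot: [[-0.044, 0.999, -0.002], [0.999, 0.044, 0.001], [0.001, -0.002, -1.0]]
force: [1.0, -0.3, -1.2]
opening: 0.328
```

>>> move_arm --linear '[[0,0,0],[0,0,0],[0.4,0,0],[1.0,0,0],[1.7,0,0],[2.4,0,0],[3.1,0,0],[3.8,0,0],[4.5,0,0],[5.2,0,0],[5.9,0,0],[6.5,0,0]]' --angular '[[0,0,0],[0,0,0],[0,0,0],[0,0,0],[0,0,0],[0,0,0],[0,0,0],[0,0,0],[0,0,0],[0,0,0],[0,0,0],[0,0,0]]' --fingers '[1,1,1,1,1,1,1,1,1,1,1,1]'

```text
time_s: 4.87
position: [0.6085, 0.0306, 0.0328]
tcp_rot: [[-0.045, 0.999, -0.002], [0.999, 0.045, 0.001], [0.001, -0.002, -1.0]]
force: [0.4, -2.1, -1.6]
opening: 0.33
```

>>> move_arm --linear '[[0.2,0,0],[0.4,0,0],[0.6,0,0],[0.7,0,0],[0.8,0,0],[0.9,0,0],[1.0,0,0],[1.05,0,0],[1.1,0,0],[1.1,0,0]]' --angular '[[0,0,0],[0,0,0],[0,0,0],[0,0,0],[0,0,0],[0,0,0],[0,0,0],[0,0,0],[0,0,0],[0,0,0]]' --fingers '[1,1,1,1,1,1,1,1,1,1]'

```text
time_s: 5.7
position: [0.608, 0.0417, 0.0328]
tcp_rot: [[-0.045, 0.999, -0.002], [0.999, 0.045, 0.001], [0.001, -0.002, -1.0]]
force: [0.7, -2.1, -0.7]
opening: 0.322
```

>>> move_arm --linear '[[0.05,0,0],[0.1,0,0],[0.15,0,0],[0.2,0,0],[0.25,0,0],[0.3,0,0]]' --angular '[[0,0,0],[0,0,0],[0,0,0],[0,0,0],[0,0,0],[0,0,0]]' --fingers '[1,1,1,1,1,1]'

```text
time_s: 6.2
position: [0.6087, 0.0422, 0.0329]
tcp_rot: [[-0.047, 0.999, -0.001], [0.999, 0.047, -0.003], [-0.003, -0.001, -1.0]]
force: [0.6, -11.2, -1.9]
opening: 0.326
```

>>> move_arm --linear '[[0,0,0],[0,0,0],[0,0,0],[0,0,0],[0,0,0],[0,0,0],[0,0,-2],[0,0,-6],[0,0,-10],[0,0,-14],[0,0,-18],[0,0,-21.7]]' --angular '[[0,0,0],[0,0,0],[0,0,0],[0,0,0],[0,0,0],[0,0,0],[0,0,0],[0,0,0],[0,0,0],[0,0,0],[0,0,0],[0,0,0]]' --fingers '[-1,-1,-1,-1,-1,-1,-1,-1,-1,-1,-1,-1]'

```text
time_s: 7.2
position: [0.6087, 0.0432, 0.2525]
tcp_rot: [[-0.047, 0.999, 0.0], [0.999, 0.047, -0.002], [-0.002, 0.0, -1.0]]
force: [0.8, -0.2, 0.7]
opening: 0.996
```

```bash
python3 -c "
from h import *
print(read_state()['position'],tool([.515,.235,.25]))"
```

```text
[0.60871003 0.04316139 0.25247985] [19.60258833 -8.46151363  0.19750209]
```

Run:
```python
from h import *
import pickle
s=read_state(); c=capture('wrist'); pickle.dump((c,s),open('w2.pkl','wb'))
```

>>> move_arm --linear '[[19.6,-8.5,0.2],[19.6,-8.5,0.2],[19.6,-8.5,0.2],[19.6,-8.5,0.2],[19.6,-8.5,0.2],[19.6,-8.5,0.2],[19.6,-8.5,0.2],[19.6,-8.5,0.2]]' --angular '[[0,0,0],[0,0,0],[0,0,0],[0,0,0],[0,0,0],[0,0,0],[0,0,0],[0,0,0]]' --fingers '[-1,-1,-1,-1,-1,-1,-1,-1]'

```text
time_s: 7.92
position: [0.5192, 0.2347, 0.2564]
tcp_rot: [[-0.049, 0.999, 0.016], [0.999, 0.049, -0.005], [-0.005, 0.016, -1.0]]
force: [1.6, -0.0, -0.7]
opening: 0.999
```

Run:
```python
from h import *
import pickle
s=read_state(); c=capture('wrist'); pickle.dump((c,s),open('w3.pkl','wb')); print(s['position'],s['joint_positions'])
u,v=proj(c,s,[.515,.295,.1]).astype(int); print(u,v)
c2=pickle.load(open('w2.pkl','rb'))[0]
a=c['color'][max(0,v-90):v+90,u-100:u+100]; a=cv2.resize(a,(400,360),interpolation=cv2.INTER_CUBIC)
b=cv2.resize(c2['color'][60:290,230:430],(400,460),interpolation=cv2.INTER_CUBIC)
o=np.zeros((460,800,3),np.uint8);o[:360,:400]=a;o[:,400:]=b
print(max(0,v-90),u-100)
cv2.imwrite('pics/c3.png',o[:,:,::-1])
```

```text
[0.51918951 0.23474619 0.25643272] [13.35186892 23.44898764 88.41907638 -0.50738709 67.31378209 10.75407538]
319 158
68 219
```

View pics/c3.png

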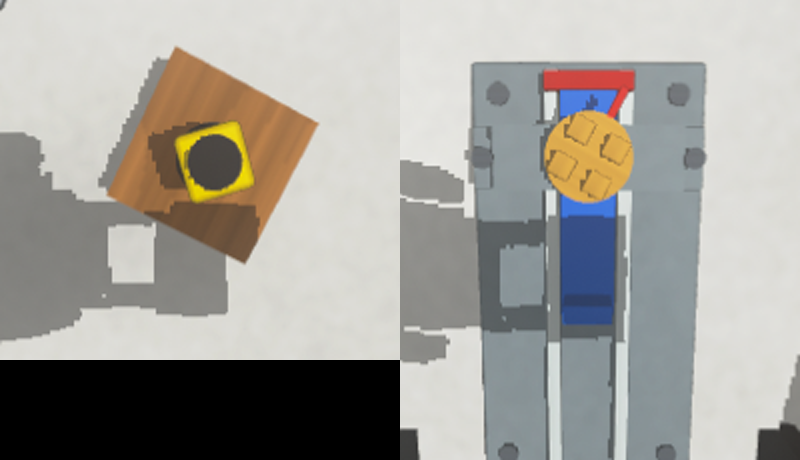

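The left crop shows the driver's top square with corners at about (175,150), (240,122), (256,183) and (192,203), and the stand's top corners at (178,47), (318,124), (245,264) and (107,193). The right crop shows the block up against the red stop.

Run:
```python
from h import *
import pickle
c,s=pickle.load(open('w3.pkl','rb'))
f=lambda L,z:np.array([at(c,s,219+x/2,68+y/2,z) for x,y in L])
D=f([(176,150),(240,122),(256,183),(192,203)],.132); S=f([(178,47),(318,124),(245,264),(107,193)],.06)
for Q in(D,S):
    print(Q.mean(0),[ (round(np.linalg.norm(Q[(i+1)%4]-Q[i]),4), round(np.degrees(np.arctan2(*(Q[(i+1)%4]-Q[i])[1::-1]))%90,1)) for i in range(4)])
m=D.mean(0)
# refine yellow mask
hsv=cv2.cvtColor(c['color'],cv2.COLOR_RGB2HSV); M=cv2.inRange(hsv,(22,120,60),(34,255,255))
M[:, :219]=0;M[:,419:]=0;M[248:]=0
cs=max(cv2.findContours(M,cv2.RETR_EXTERNAL,cv2.CHAIN_APPROX_NONE)[0],key=cv2.contourArea)
print(cv2.minAreaRect(cs)); q=cv2.boxPoints(cv2.minAreaRect(cs)); print(q, np.mean([at(c,s,*p,.132) for p in q],0))
```

```text
[0.52032579 0.30274352 0.132     ] [(np.float64(0.0278), np.float64(25.7)), (np.float64(0.0248), np.float64(18.7)), (np.float64(0.0273), np.float64(19.9)), (np.float64(0.022), np.float64(19.5))]
[0.52010744 0.30382045 0.06      ] [(np.float64(0.0784), np.float64(65.5)), (np.float64(0.0792), np.float64(66.1)), (np.float64(0.08), np.float64(65.4)), (np.float64(0.0791), np.float64(64.9))]
((325.816650390625, 148.4398193359375), (35.43605422973633, 34.20488739013672), 74.47589111328125)
[[304.596   135.94554]
 [337.55304 126.79082]
 [347.0373  160.9341 ]
 [314.08026 170.08882]] [0.51932426 0.30408253 0.132     ]
```

```bash
cat >> h.py <<'E'
from scipy.spatial.transform import Rotation as Ro
def go(x,y,z,yaw):
    s=read_state(); R=np.array(s['tcp_rot']); a=np.radians(yaw)
    G=np.array([[np.cos(a),np.sin(a),0],[np.sin(a),-np.cos(a),0],[0,0,-1]])
    print('lin',np.round(R.T@(np.array([x,y,z])-s['position'])*100,2),'ang',np.round(Ro.from_matrix(R.T@G).as_rotvec(),3),'yaw now',np.degrees(np.arctan2(R[1,0],R[0,0])),'pos',np.round(s['position'],4),'t',s['time_s'])
E
python3 - <<'E'
from h import *
import pickle
go(.520,.3035,.25,108.8); go(.520,.3035,.080,108.8)
# screw angle: edges of posts in w2 -> rectify head plane to gate-aligned view
c,s=pickle.load(open('w2.pkl','rb'))
for nm in('w1','w2'):
    c,s=pickle.load(open(nm+'.pkl','rb'))
    hsv=cv2.cvtColor(c['color'],cv2.COLOR_RGB2HSV)
    M=cv2.inRange(hsv,(12,100,120),(24,255,255)); M[:, :290]=0;M[:,390:]=0;M[:70]=0;M[170:]=0
    cs=max(cv2.findContours(M,cv2.RETR_EXTERNAL,cv2.CHAIN_APPROX_NONE)[0],key=cv2.contourArea)
    (u,v),r=cv2.minEnclosingCircle(cs); h=at(c,s,u,v,.0945); print(nm,u,v,r,'head',h,'diam',np.linalg.norm(at(c,s,u+r,v,.0945)-at(c,s,u-r,v,.0945)))
    H=(hsv[:,:,0]<8)|(hsv[:,:,0]>172); R=(H&(hsv[:,:,1]>120)&(hsv[:,:,2]>80)).astype(np.uint8)
    vv,uu=np.nonzero(R); k=(abs(uu-u)<45)&(vv<v)&(vv>v-45)
    P=np.array([at(c,s,a,b,.0935) for a,b in zip(uu[k],vv[k])]); 
    d=P-at(c,s,u,v,.0935); n=np.linalg.norm(d[:,:2],axis=1); m=n<.030
    print('ptr n',m.sum(),'cw deg rel gate y',np.degrees(np.median(np.arctan2(d[m,0],d[m,1])))+2.73)
E
```

```text
lin [6.95 0.35 0.61] ang [ 0.015  0.008 -0.281] yaw now 92.69159633990543 pos [0.5197 0.234  0.2564] t 7.9667
lin [ 7.04  0.09 17.61] ang [ 0.015  0.008 -0.281] yaw now 92.69159633990543 pos [0.5197 0.234  0.2564] t 7.9667
w1 334.0 111.5 24.026126861572266 head [0.60450091 0.12152686 0.0945    ] diam 0.041983147420116496
ptr n 229 cw deg rel gate y 5.8521517775885314
w2 324.0 137.55555725097656 22.644149780273438 head [0.6051655  0.12181248 0.0945    ] diam 0.040609923407333916
ptr n 80 cw deg rel gate y 26.726353733446135
```

>>> move_arm --linear '[[3.5,0.1,1],[6.95,0.3,2],[7.04,0.1,5],[7.04,0.1,8.5],[7.04,0.1,12],[7.04,0.1,15],[7.04,0.1,17],[7.04,0.1,17.6],[7.04,0.1,17.6],[7.04,0.1,17.6]]' --angular '[[0.015,0.008,-0.12],[0.015,0.008,-0.24],[0.015,0.008,-0.281],[0.015,0.008,-0.281],[0.015,0.008,-0.281],[0.015,0.008,-0.281],[0.015,0.008,-0.281],[0.015,0.008,-0.281],[0.015,0.008,-0.281],[0.015,0.008,-0.281]]' --fingers '[-1,-1,-1,-1,-1,-1,-1,-1,-1,-1]'

```text
time_s: 8.8
position: [0.5215, 0.3027, 0.0805]
tcp_rot: [[-0.32, 0.947, 0.001], [0.947, 0.32, 0.001], [0.0, 0.001, -1.0]]
force: [0.1, 0.1, 0.7]
opening: 1.004
```

>>> move_arm --linear '[[0,0,0],[0,0,0],[0,0,0],[0,0,0],[0,0,0],[0,0,0],[0,0,0],[0,0,0],[0,0,0],[0,0,0],[0,0,0],[0,0,0]]' --angular '[[0,0,0],[0,0,0],[0,0,0],[0,0,0],[0,0,0],[0,0,0],[0,0,0],[0,0,0],[0,0,0],[0,0,0],[0,0,0],[0,0,0]]' --fingers '[0.3,0.4,1,1,1,1,1,1,1,1,1,1]'

```text
time_s: 9.8
position: [0.5213, 0.3027, 0.0804]
tcp_rot: [[-0.321, 0.947, -0.0], [0.947, 0.321, 0.001], [0.0, 0.0, -1.0]]
force: [-0.6, 0.0, 0.2]
opening: 0.32
```

>>> move_arm --linear '[[0,0,-0.5],[0,0,-2],[0,0,-4.5],[0,0,-7.5],[0,0,-10.5],[0,0,-12.5],[0,0,-12.5]]' --angular '[[0,0,0],[0,0,0],[0,0,0],[0,0,0],[0,0,0],[0,0,0],[0,0,0]]' --fingers '[1,1,1,1,1,1,1]'

```text
time_s: 10.38
position: [0.5243, 0.3038, 0.2106]
tcp_rot: [[-0.321, 0.947, 0.01], [0.947, 0.321, 0.004], [0.001, 0.011, -1.0]]
force: [2.3, 0.0, -1.1]
opening: 0.319
```

```bash
python3 -c "
from h import *
print(read_state()['force'],read_state()['opening']);go(.605,.1215,.208,153.7)"
```

```text
[ 2.31599201  0.00577056 -1.07102947] 0.3194094971007871
lin [-19.86   1.8    0.26] ang [ 0.01   0.004 -0.785] yaw now 108.70040975864407 pos [0.5243 0.3038 0.2106] t 10.3833
```

>>> move_arm --linear '[[-2,0.2,0.26],[-5,0.5,0.26],[-8,0.8,0.26],[-11,1.0,0.26],[-14,1.3,0.26],[-17,1.6,0.26],[-19,1.75,0.26],[-19.86,1.8,0.26],[-19.86,1.8,0.26],[-19.86,1.8,0.26],[-19.86,1.8,0.26]]' --angular '[[0.01,0.004,-0.1],[0.01,0.004,-0.2],[0.01,0.004,-0.3],[0.01,0.004,-0.4],[0.01,0.004,-0.5],[0.01,0.004,-0.6],[0.01,0.004,-0.7],[0.01,0.004,-0.785],[0.01,0.004,-0.785],[0.01,0.004,-0.785],[0.01,0.004,-0.785]]' --fingers '[1,1,1,1,1,1,1,1,1,1,1]'

```text
time_s: 11.3
position: [0.604, 0.1222, 0.207]
tcp_rot: [[-0.896, 0.445, -0.002], [0.445, 0.896, 0.001], [0.003, -0.0, -1.0]]
force: [-1.2, -0.4, -1.3]
opening: 0.318
```

Run:
```python
from h import *
import pickle
go(.605,.1215,.208,153.7)
s=read_state(); c=capture('wrist'); pickle.dump((c,s),open('w4.pkl','wb'))
p=np.array(s['position'])+.075*np.array(s['tcp_rot'])[:,2]
u,v=proj(c,s,p); print('tip pred',p,u,v,'screw pred',proj(c,s,[.605,.1215,.0945]))
u=int(u);v=int(v)
cv2.imwrite('pics/c4.png',cv2.resize(c['color'][v-90:v+60,u-100:u+100,::-1],(800,600),interpolation=cv2.INTER_CUBIC)); print(u-100,v-90)
```

```text
lin [-0.12 -0.01 -0.1 ] ang [-0.    -0.003 -0.002] yaw now 153.59011960505444 pos [0.604  0.1222 0.207 ] t 11.3
tip pred [0.6037976  0.12225428 0.13200427] 323.0025910435241 249.43868884583918 screw pred [322.89612379 237.72967627]
223 159
```

View pics/c4.png

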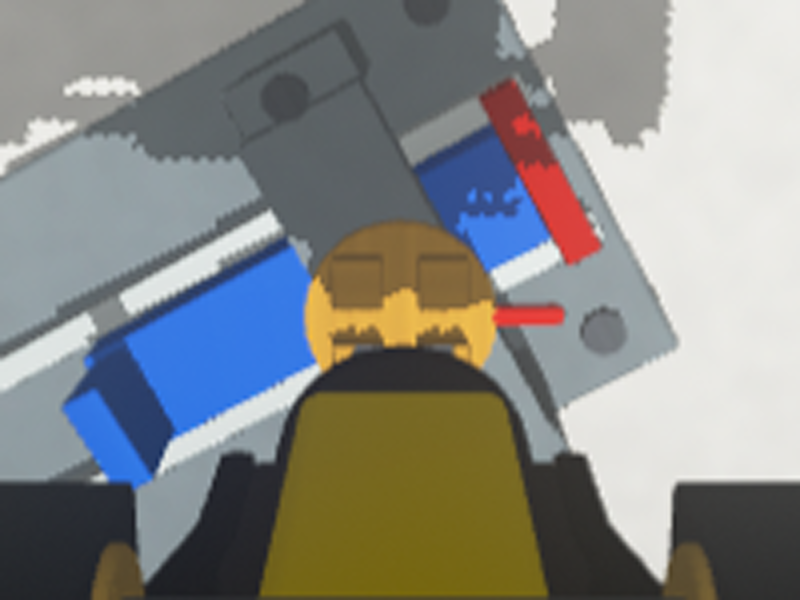

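The crop shows the slots lined up with the image axes, so the yaw matches. The head centre at (323, 238) falls on the prediction, and the driver's guard is centred at column 400 with its front edge at crop row 348.

Run:
```python
from h import *
import pickle
c,s=pickle.load(open('w4.pkl','rb')); R=np.array(s['tcp_rot'])
for dx in (-.002,0,.002):
    r=[]
    for z in(.014,.020): r.append((proj(c,s,s['position']+R@[dx+.018,0,z])-[223,159])*4)
    print(dx,r)
go(.605,.1215,.172,153.7)
```

```text
-0.002 [array([399.40105493, 382.89470226]), array([399.47854361, 369.42090035])]
0 [array([399.40049734, 368.73858599]), array([399.47824258, 355.65556941])]
0.002 [array([399.39995809, 354.49871651]), array([399.47795958, 341.81162272])]
lin [-0.14 -0.05  3.53] ang [ 0.    -0.002 -0.001] yaw now 153.65069767339023 pos [0.6041 0.1225 0.2073] t 11.35
```

>>> move_arm --linear '[[-0.25,-0.05,0],[-0.25,-0.05,0.5],[-0.25,-0.05,1.2],[-0.25,-0.05,1.9],[-0.25,-0.05,2.4],[-0.25,-0.05,2.7],[-0.25,-0.05,3.0],[-0.25,-0.05,3.3],[-0.25,-0.05,3.55],[-0.25,-0.05,3.55]]' --angular '[[0,-0.002,0],[0,-0.002,0],[0,-0.002,0],[0,-0.002,0],[0,-0.002,0],[0,-0.002,0],[0,-0.002,0],[0,-0.002,0],[0,-0.002,0],[0,-0.002,0]]' --fingers '[1,1,1,1,1,1,1,1,1,1]'

```text
time_s: 12.18
position: [0.6057, 0.1209, 0.1712]
tcp_rot: [[-0.896, 0.444, -0.001], [0.444, 0.896, 0.0], [0.001, -0.0, -1.0]]
force: [0.7, 1.5, -1.9]
opening: 0.318
```

>>> move_arm --linear '[[0,-0.01,0],[0,-0.02,0.02],[0.01,-0.03,0.05],[0.01,-0.04,0.07],[0.02,-0.05,0.1],[0.02,-0.06,0.12],[0.03,-0.07,0.15],[0.03,-0.08,0.17],[0.04,-0.09,0.2],[0.05,-0.09,0.22],[0.06,-0.1,0.25],[0.07,-0.1,0.27]]' --angular '[[0,0,0.1],[0,0,0.2],[0,0,0.3],[0,0,0.4],[0,0,0.5],[0,0,0.6],[0,0,0.7],[0,0,0.8],[0,0,0.9],[0,0,1.0],[0,0,1.1],[0,0,1.2]]' --fingers '[1,1,1,1,1,1,1,1,1,1,1,1]'

```text
time_s: 13.18
position: [0.6054, 0.1197, 0.1689]
tcp_rot: [[0.093, 0.996, 0.001], [0.996, -0.093, -0.001], [-0.001, 0.001, -1.0]]
force: [0.3, -1.1, -1.2]
opening: 0.321
```

Run:
```python
from h import *
import pickle
s=read_state(); print(s['force'],s['moment'],s['opening'],s['joint_positions'][5]); go(.605,.1215,.168,85)
c=capture('wrist'); pickle.dump((c,s),open('w5.pkl','wb'))
cv2.imwrite('pics/c5.png',cv2.resize(c['color'][150:300,223:423,::-1],(800,600),interpolation=cv2.INTER_CUBIC))
```

```text
[ 0.32280993 -1.07231548 -1.23649016] [-0.28256929 -0.19760624  0.11149648] 0.3205948391917594 6.245194326243534
lin [ 0.18 -0.05  0.09] ang [ 0.001  0.001 -0.006] yaw now 84.64523428444087 pos [0.6054 0.1197 0.1689] t 13.1833
```

View pics/c5.png

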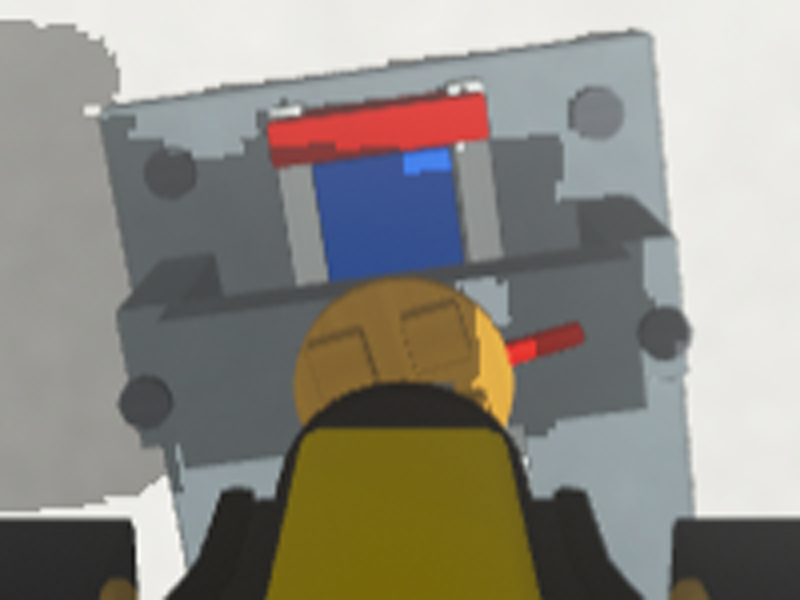

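The crop shows the posts lagging the tool by about 15°, which is the blade's play in the slot. The pointer is at about 15° above horizontal, from (505,355) to (580,335), so the joint is at about 1.45 rad and needs about 1.30 rad more.

>>> move_arm --linear '[[0,-0.01,0.03],[0,-0.02,0.06],[0.01,-0.03,0.08],[0.01,-0.05,0.11],[0.02,-0.06,0.14],[0.02,-0.07,0.17],[0.03,-0.08,0.19],[0.04,-0.08,0.22],[0.05,-0.09,0.25],[0.06,-0.1,0.28],[0.07,-0.1,0.3],[0.08,-0.1,0.33]]' --angular '[[0,0,0.11],[0,0,0.22],[0,0,0.33],[0,0,0.44],[0,0,0.55],[0,0,0.66],[0,0,0.77],[0,0,0.88],[0,0,0.99],[0,0,1.1],[0,0,1.2],[0,0,1.3]]' --fingers '[1,1,1,1,1,1,1,1,1,1,1,1]'

```text
time_s: 14.23
position: [0.6043, 0.1206, 0.1657]
tcp_rot: [[0.985, 0.171, 0.001], [0.171, -0.985, -0.001], [0.0, 0.001, -1.0]]
force: [-0.2, -0.2, -2.2]
opening: 0.324
```

Run:
```python
from h import *
import pickle
s=read_state(); print(s['force'],s['moment'],s['opening'],s['joint_positions'][5]); go(.605,.1215,.168,10)
c=capture('wrist'); pickle.dump((c,s),open('w6.pkl','wb'))
cv2.imwrite('pics/c6.png',cv2.resize(c['color'][150:300,223:423,::-1],(800,600),interpolation=cv2.INTER_CUBIC))
```

```text
[-0.24459944 -0.23203617 -2.17669143] [-0.03256838  0.01173045  0.06382305] 0.32354782392917925 81.14193497956192
lin [ 0.08 -0.08 -0.23] ang [ 0.001 -0.    -0.003] yaw now 9.837980786935193 pos [0.6043 0.1206 0.1657] t 14.2333
```

View pics/c6.png

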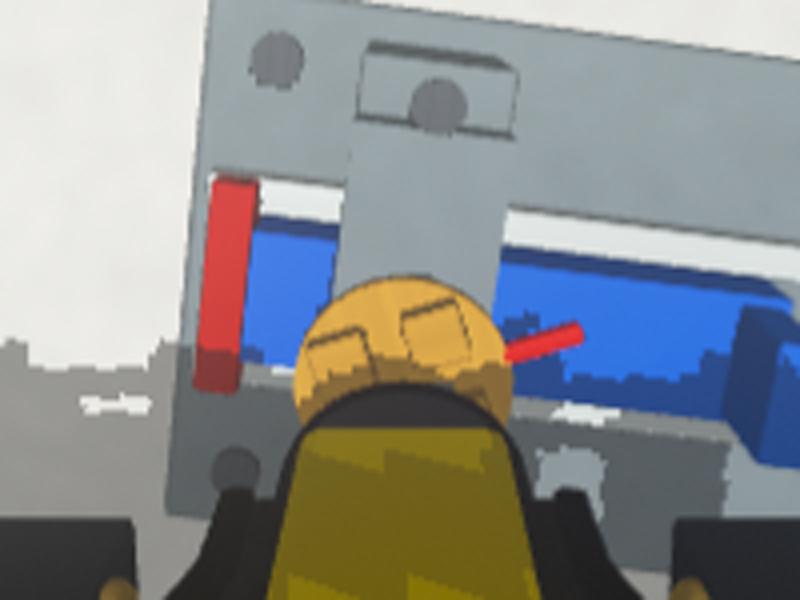

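The pointer again sits about 15.5° above horizontal, from (508,355) to (580,335). With the tool yaw at 9.8°, the screw is at about 157° (2.75 rad). Next I back the blade off within its play and lift.

>>> move_arm --linear '[[0,0.01,0],[0,0.02,-0.02],[0,0.02,-0.02],[0,0.02,-0.3],[0,0.02,-0.7],[0,0.02,-1.2],[0,0.02,-2.2],[0,0.02,-4],[0,0.02,-5],[0,0.02,-5]]' --angular '[[0,0,-0.12],[0,0,-0.24],[0,0,-0.25],[0,0,-0.25],[0,0,-0.25],[0,0,-0.25],[0,0,-0.25],[0,0,-0.25],[0,0,-0.25],[0,0,-0.25]]' --fingers '[1,1,1,1,1,1,1,1,1,1]'

```text
time_s: 15.12
position: [0.6066, 0.1206, 0.2193]
tcp_rot: [[0.914, 0.406, 0.008], [0.406, -0.914, -0.001], [0.007, 0.004, -1.0]]
force: [-0.0, -0.5, -1.6]
opening: 0.316
```

Run:
```python
from h import *
import pickle
s=read_state(); print(s['force'],s['moment'],s['opening'])
c=capture('wrist'); pickle.dump((c,s),open('w7.pkl','wb'))
R=np.array(s['tcp_rot']); 
# driver axis is +1.1 mm along tool x; put it over hole (.520,.3035), yaw 18.8
for yaw in(18.8,):
    a=np.radians(yaw); o=.0011*np.array([np.cos(a),np.sin(a)])
    go(.5202-o[0],.3035-o[1],.215,yaw); go(.5202-o[0],.3035-o[1],.15,yaw)
```

```text
[-0.03181132 -0.45122981 -1.62222839] [-0.01987955 -0.08572582  0.05493363] 0.3162988561508195
lin [ -0.49 -20.2    0.21] ang [ 0.003 -0.004  0.09 ] yaw now 23.95602851694969 pos [0.6056 0.1205 0.2177] t 15.1667
lin [ -0.51 -20.22   6.71] ang [ 0.003 -0.004  0.09 ] yaw now 23.95602851694969 pos [0.6056 0.1205 0.2177] t 15.1667
```

>>> move_arm --linear '[[-0.1,-2.5,0],[-0.1,-5.5,0],[-0.2,-8.5,0],[-0.3,-11.5,0],[-0.4,-14.5,0],[-0.4,-17.5,0],[-0.5,-19.5,0.1],[-0.5,-20.2,0.2],[-0.5,-20.2,0.2],[-0.5,-20.2,0.2]]' --angular '[[0.003,-0.004,0.05],[0.003,-0.004,0.09],[0.003,-0.004,0.09],[0.003,-0.004,0.09],[0.003,-0.004,0.09],[0.003,-0.004,0.09],[0.003,-0.004,0.09],[0.003,-0.004,0.09],[0.003,-0.004,0.09],[0.003,-0.004,0.09]]' --fingers '[1,1,1,1,1,1,1,1,1,1]'

```text
time_s: 16.0
position: [0.519, 0.3025, 0.2146]
tcp_rot: [[0.946, 0.323, -0.0], [0.323, -0.946, -0.001], [-0.0, 0.001, -1.0]]
force: [-0.1, -0.3, -2.6]
opening: 0.321
```

Run:
```python
from h import *
import pickle
s=read_state(); c=capture('wrist'); pickle.dump((c,s),open('w8.pkl','wb'))
go(.5192,.3031,.082,18.8)
c7,s7=pickle.load(open('w7.pkl','rb'))
f=lambda c:cv2.resize(c['color'][130:330,220:420],(400,400),interpolation=cv2.INTER_CUBIC)
cv2.imwrite('pics/c8.png',np.hstack([f(c7),f(c)])[:,:,::-1])
R=np.array(s['tcp_rot'])
a=(proj(c,s,s['position']+R@[.0191,0,.020])-[220,130])*2; b=(proj(c,s,[.5202,.3035,.06])-[220,130])*2; print('guard edge pred',a+[400,0],'hole pred',b+[400,0])
```

```text
lin [ 0.   -0.11 13.28] ang [ 0.001 -0.    -0.001] yaw now 18.769583047468526 pos [0.5195 0.3021 0.2148] t 16.05
guard edge pred [608.72722507 229.80478349] hole pred [606.72548999 183.9974133 ]
```

View pics/c8.png

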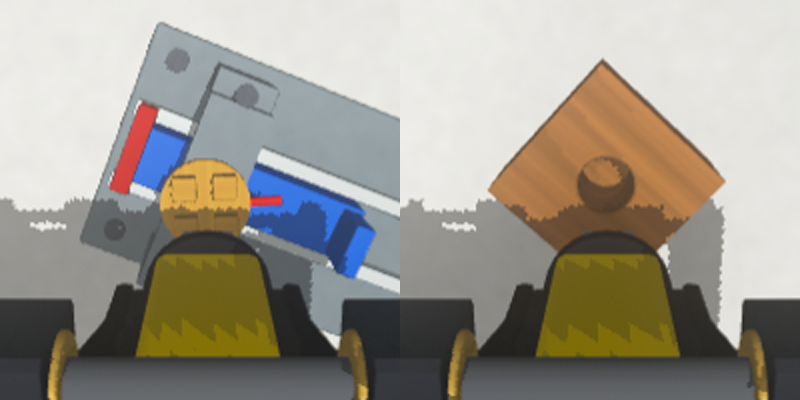

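The left crop shows the pointer at about 1° above horizontal at tool yaw 24°, so the screw is still at about 157.5° after the driver came out. The right crop shows the hole at (606,184), exactly where predicted, with the guard centred over it.

>>> move_arm --linear '[[0,-0.11,1.5],[0,-0.11,4],[0,-0.11,6],[0,-0.11,7.5],[0,-0.11,9],[0,-0.11,10.5],[0,-0.11,12],[0,-0.11,12.9],[0,-0.11,13.2],[0,-0.11,13.3],[0,-0.11,13.3]]' --angular '[[0,0,0],[0,0,0],[0,0,0],[0,0,0],[0,0,0],[0,0,0],[0,0,0],[0,0,0],[0,0,0],[0,0,0],[0,0,0]]' --fingers '[1,1,1,1,1,1,1,1,1,1,1]'

```text
time_s: 16.97
position: [0.5199, 0.3026, 0.0821]
tcp_rot: [[0.947, 0.321, 0.001], [0.321, -0.947, -0.0], [0.001, 0.001, -1.0]]
force: [-1.4, -0.2, -1.1]
opening: 0.319
```

>>> move_arm --linear '[[0,0,0.1],[0,0,0.15],[0,0,0.15],[0,0,0.15],[0,0,0.15],[0,0,0.15],[0,0,0.15],[0,0,0.15],[0,0,0.15]]' --angular '[[0,0,0],[0,0,0],[0,0,0],[0,0,0],[0,0,0],[0,0,0],[0,0,0],[0,0,0],[0,0,0]]' --fingers '[1,1,0.4,0,-0.5,-1,-1,-1,-1]'

```text
time_s: 17.72
position: [0.5199, 0.3027, 0.0806]
tcp_rot: [[0.947, 0.321, 0.001], [0.321, -0.947, -0.0], [0.001, 0.001, -1.0]]
force: [-0.4, -0.3, 0.1]
opening: 0.695
```

>>> move_arm --linear '[[0,0,0],[0,0,-1],[0,0,-3],[0,0,-6],[0,0,-10],[0,0,-14],[0,0,-17],[0,0,-17]]' --angular '[[0,0,0],[0,0,0],[0,0,0],[0,0,0],[0,0,0],[0,0,0],[0,0,0],[0,0,0]]' --fingers '[-1,-1,-1,-1,-1,-1,-1,-1]'

```text
time_s: 18.38
position: [0.5239, 0.3045, 0.2593]
tcp_rot: [[0.947, 0.321, 0.016], [0.321, -0.947, 0.005], [0.017, 0.0, -1.0]]
force: [1.1, 0.4, 0.0]
opening: 0.997
```

Run:
```python
from h import *
go(.609,.043,.25,92.5)
```

```text
lin [-0.36 27.5   0.93] ang [ 0.011 -0.014 -1.287] yaw now 18.744587012580183 pos [0.5239 0.3045 0.2593] t 18.3833
```

>>> move_arm --linear '[[-0.36,3,0.9],[-0.36,6,0.9],[-0.36,9,0.9],[-0.36,12,0.9],[-0.36,15,0.9],[-0.36,18,0.9],[-0.36,21,0.9],[-0.36,24,0.9],[-0.36,26.5,0.9],[-0.36,27.5,0.9],[-0.36,27.5,0.9],[-0.36,27.5,0.9]]' --angular '[[0.011,-0.014,-0.11],[0.011,-0.014,-0.22],[0.011,-0.014,-0.33],[0.011,-0.014,-0.44],[0.011,-0.014,-0.55],[0.011,-0.014,-0.66],[0.011,-0.014,-0.77],[0.011,-0.014,-0.88],[0.011,-0.014,-0.99],[0.011,-0.014,-1.1],[0.011,-0.014,-1.2],[0.011,-0.014,-1.287]]' --fingers '[-1,-1,-1,-1,-1,-1,-1,-1,-1,-1,-1,-1]'

```text
time_s: 19.38
position: [0.609, 0.0416, 0.2503]
tcp_rot: [[-0.046, 0.999, 0.0], [0.999, 0.046, 0.0], [0.0, 0.0, -1.0]]
force: [-0.1, 0.8, -0.8]
opening: 1.003
```

Run:
```python
from h import *
import pickle
s=read_state(); c=capture('wrist'); pickle.dump((c,s),open('w9.pkl','wb')); sc=capture('scene'); save(sc,'scene9')
go(.6092,.0425,.033,92.5)
o=np.hstack([cv2.resize(c['color'][60:290,230:430],(400,460),interpolation=cv2.INTER_CUBIC),cv2.resize(sc['color'][200:360,300:460],(400,460),interpolation=cv2.INTER_CUBIC)])
cv2.imwrite('pics/c9.png',o[:,:,::-1])
```

```text
lin [-1.000e-02  5.000e-02  2.173e+01] ang [ 0.    -0.    -0.001] yaw now 92.42853766397886 pos [0.6087 0.0426 0.2503] t 19.4833
```

View pics/c9.png

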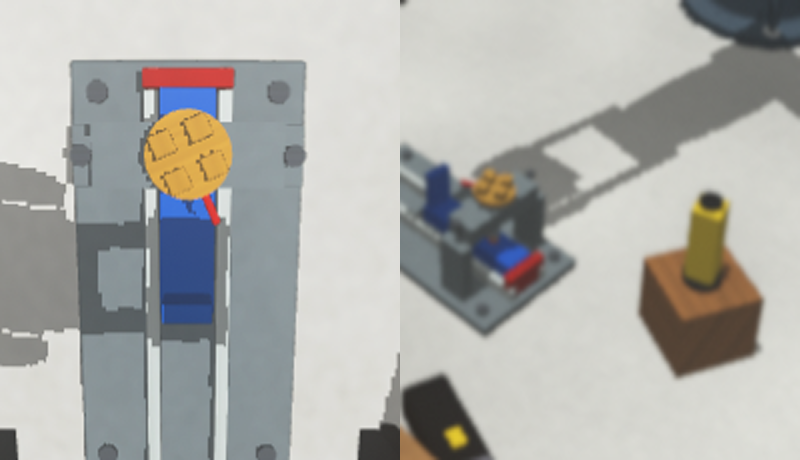

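The left crop shows the pointer at (215,222), about 22.7° past straight back, so the screw is at about 157.3° (2.75 rad). The block is still at the stop. The right crop shows the driver upright in its stand. Next I grip the tab and draw the block back.

>>> move_arm --linear '[[0,0.05,3],[0,0.05,7],[0,0.05,11],[0,0.05,15],[0,0.05,18],[0,0.05,20.5],[0,0.05,21.7],[0,0.05,21.7],[0,0.05,21.7],[0,0.05,21.7],[0,0.05,21.7],[0,0.05,21.7]]' --angular '[[0,0,0],[0,0,0],[0,0,0],[0,0,0],[0,0,0],[0,0,0],[0,0,0],[0,0,0],[0,0,0],[0,0,0],[0,0,0],[0,0,0]]' --fingers '[-1,-1,-1,-1,-1,-1,-1,0.3,0.3,0.3,0.3,0.3]'

```text
time_s: 20.48
position: [0.6106, 0.0426, 0.0352]
tcp_rot: [[-0.042, 0.999, 0.004], [0.999, 0.042, -0.0], [-0.0, 0.004, -1.0]]
force: [-0.1, 0.2, 0.1]
opening: 0.712
```

>>> move_arm --linear '[[0,0,0],[0,0,0],[0,0,0],[0,0,0],[0,0,0],[0,0,0],[0,0,0],[0,0,0],[0,0,0],[0,0,0],[0,0,0]]' --angular '[[0,0,0],[0,0,0],[0,0,0],[0,0,0],[0,0,0],[0,0,0],[0,0,0],[0,0,0],[0,0,0],[0,0,0],[0,0,0]]' --fingers '[1,1,1,1,1,1,1,1,1,1,1]'

```text
time_s: 21.4
position: [0.609, 0.0425, 0.0353]
tcp_rot: [[-0.043, 0.999, 0.0], [0.999, 0.043, -0.0], [-0.0, 0.0, -1.0]]
force: [-4.2, -0.7, 4.5]
opening: 0.29
```

>>> move_arm --linear '[[-0.1,0,0],[-0.3,0,0],[-0.6,0,0],[-0.9,0,0],[-1.2,0,0],[-1.5,0,0],[-1.8,0.01,0],[-2.1,0.01,0],[-2.4,0.01,0],[-2.7,0.01,0],[-3.0,0.01,0],[-3.3,0.01,0]]' --angular '[[0,0,0],[0,0,0],[0,0,0],[0,0,0],[0,0,0],[0,0,0],[0,0,0],[0,0,0],[0,0,0],[0,0,0],[0,0,0],[0,0,0]]' --fingers '[1,1,1,1,1,1,1,1,1,1,1,1]'

```text
time_s: 22.4
position: [0.6107, 0.0114, 0.0354]
tcp_rot: [[-0.042, 0.999, 0.001], [0.999, 0.042, 0.003], [0.003, 0.001, -1.0]]
force: [-0.5, 7.0, 3.1]
opening: 0.292
```

>>> move_arm --linear '[[-0.3,0,0],[-0.6,0,0],[-0.9,0,0],[-1.2,0,0],[-1.5,0.01,0],[-1.8,0.01,0],[-2.1,0.01,0],[-2.4,0.01,0],[-2.7,0.01,0],[-2.9,0.01,0],[-3.0,0.01,0],[-3.0,0.01,0]]' --angular '[[0,0,0],[0,0,0],[0,0,0],[0,0,0],[0,0,0],[0,0,0],[0,0,0],[0,0,0],[0,0,0],[0,0,0],[0,0,0],[0,0,0]]' --fingers '[1,1,1,1,1,1,1,1,1,1,1,1]'

```text
time_s: 23.4
position: [0.6121, -0.019, 0.0354]
tcp_rot: [[-0.041, 0.999, 0.001], [0.999, 0.041, 0.002], [0.002, 0.001, -1.0]]
force: [0.4, 3.5, 2.5]
opening: 0.298
```

>>> move_arm --linear '[[0,0,0],[0,0,0],[0,0,0],[0,0,0],[0,0,0],[0,0,0],[0,0,-2],[0,0,-6],[0,0,-10],[0,0,-14],[0,0,-18],[0,0,-21.5]]' --angular '[[0,0,0],[0,0,0],[0,0,0],[0,0,0],[0,0,0],[0,0,0],[0,0,0],[0,0,0],[0,0,0],[0,0,0],[0,0,0],[0,0,0]]' --fingers '[0.4,0,-0.5,-1,-1,-1,-1,-1,-1,-1,-1,-1]'

```text
time_s: 24.4
position: [0.612, -0.0198, 0.253]
tcp_rot: [[-0.041, 0.999, 0.003], [0.999, 0.041, 0.002], [0.001, 0.003, -1.0]]
force: [1.2, -0.1, -0.7]
opening: 0.979
```

Run:
```python
from h import *
s=read_state(); c=capture('wrist'); print(s['position'],s['opening'],s['force'])
u,v=proj(c,s,np.array([.6055,.121,.035])-np.array([-.0476,.999,0])*.025); print('expected front px',u,v)
sc=capture('scene')
o=np.hstack([cv2.resize(c['color'][40:290,210:430],(400,460),interpolation=cv2.INTER_CUBIC),cv2.resize(sc['color'][220:340,260:460],(400,460),interpolation=cv2.INTER_CUBIC)])
cv2.imwrite('pics/c10.png',o[:,:,::-1])
```

```text
[ 0.61197075 -0.01975469  0.25304815] 0.9788283649018124 [ 1.20840222 -0.11203312 -0.70541612]
expected front px 322.87038545176813 102.35283579591214
```

View pics/c10.png

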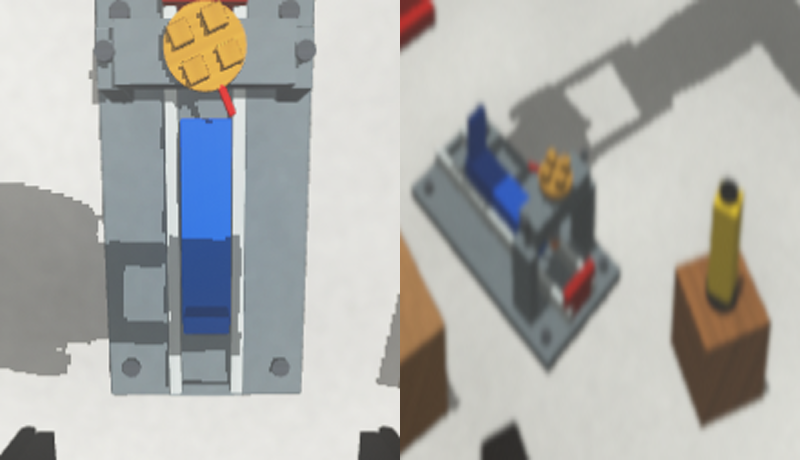

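The block's front is at crop row 119, about gate y -27 mm, so it is clear of the nose and lying in the channel. The pointer hasn't moved, and the driver stands upright.

```bash
python3 -c "
from rig import hand_in; print(hand_in())"
```

```text
the job is handed in; nothing more can be done
None
```

The job is done in the order asked and was handed in at about 24.5 s of the 64 s.

- **Block in:** it was pushed up to the red end stop. The wrist force along the channel rose to 11 N as it stopped, and a picture showed it against the stop.
- **Screw:** it started at about 29° rather than 0. I turned it with the driver to about 157° (2.75 rad), which should press the nose in about 1.5 mm. The pointer read the same after the driver came out; the nose itself was not measured.
- **Driver:** it is back upright in its stand, as the pictures show.
- **Block out:** it was drawn back about 61 mm. The wrist force was about 7 N partway and 3.5 N at the end, after it was clear. Its front is now at about gate y -27 mm, past the -6 mm needed, and it lies in the channel.

The gripper finished open and clear above the gate. The fingers never touched the screw, and nothing was moved near the dispenser, spare block or spanner, though I took no last picture of those three. My measurements of the gate came out 1–3% smaller than the sizes given. The first grip on the tab read about 28.5 mm against its 26 mm width, and the second about 25.5 mm. No check failed.

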